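# Sweep the peach stones off the pitting board

## Task

Clear the pitting board: with the closed fingers, gently sweep the three loose peach stones along the board and over its edge into the empty tray at its end, not the tray that holds fruit. Only push the stones, do not grip, press down on or lift them, and leave the three peach halves on the board where they are. When finished, all three stones lie in the empty tray.

Things in the scene. Friction and masses are not known exactly. Their poses are not given: they have to be found in the camera images.
- board: white plastic pitting board fixed to the table, 300 (its x) x 300 (its y) x 40 mm thick; origin at the centre of its underside, on the table; top surface 40 mm above the table. One tray stands against each of its two ends (+y and -y ends); the stones lie in two lanes about 80 mm to its -x and +x side of the middle lane, which the fruit stands in along y. It is shifted and turned a little each time
- stone_tray: the empty tray, where the stones go: fixed, open on top, grey plastic, 300 (its x) x 140 (its y) x 36 mm high, walls and floor 4 mm; rim 4 mm below the board's top, 2 mm gap to the board's end; axes parallel to the board's; origin at the centre of its underside on the table. May be at either end of the board
- fruit_tray: the same tray filled with eight peach halves, fixed, at the other end of the board; origin at the centre of its underside. No stones go here
- stone1_center (a point): peach stone: dark brown, lens-shaped, 36 x 28 mm seen from above and 20 mm thick, 10 to 14 g, slides and may tumble when pushed; this point is its centre (10 mm above the board at the start)
- stone2_center (a point): peach stone: dark brown, lens-shaped, 36 x 28 mm seen from above and 20 mm thick, 10 to 14 g, slides and may tumble when pushed; this point is its centre (10 mm above the board at the start)
- stone3_center (a point): peach stone: dark brown, lens-shaped, 36 x 28 mm seen from above and 20 mm thick, 10 to 14 g, slides and may tumble when pushed; this point is its centre (10 mm above the board at the start)
- stone1: the body of the peach stone whose centre is stone1_center; origin at the middle of its underside as first laid, long axis along its x
- stone2: the body of the peach stone whose centre is stone2_center; origin at the middle of its underside as first laid, long axis along its x
- stone3: the body of the peach stone whose centre is stone3_center; origin at the middle of its underside as first laid, long axis along its x
- half1: peach half, cut face down, dome 56 mm across and 27 mm high, loose; origin at the centre of its underside. A bystander, to be left alone
- half2: second peach half, cut face down, dome 56 mm across and 27 mm high, loose; origin at the centre of its underside. A bystander, to be left alone
- half3: third peach half, lying on its rounded back with the cut face up, 56 mm across and 26 mm high, loose; origin at the centre of its underside. A bystander, to be left alone

How it is judged:
By the outcome, as a careful person would: the job done as asked, in the order asked, and still so for the second after the job is handed in, with the robot touching nothing.
It also fails if it takes over 64 s, if anything falls off the work surface, if the arm or the gripper's body presses on something with over 40 N, if the wrist force passes 120 N, or if a joint passes its speed limit or range.

## Robot

A 7-joint arm with a two-finger parallel gripper is mounted at the origin on the work surface. World frame = base frame: x ahead of the robot, y to its left, z up, the work surface at z = 0. Lengths are in m, angles in rad, forces in N, time in s.
With the tool pointing down it reaches from about 0.425 to 0.925 m from the base axis. Payload 6.8 kg.
Tool frame: the origin (TCP) lies at the centre of the arm's flange, where the gripper is bolted on; the fingertips stand 173 mm ahead of it and the grasp point (between the pads) lies 155 mm ahead of it (r.hold_point_z is the distance from the TCP to the grasp point, in m); z points along the fingers, x is the direction in which the jaws open and shut, and the axes are right-handed (so a half turn about z gives the same grasp; the last joint's range is limited). The gripper opens to 85 mm and grips with 20 to 120 N. Pads are 22 mm wide; open, the fingers measure 114 mm over their backs; the gripper's body (76 mm by 85 mm) begins 54 mm behind the grasp point. The pads swing forward as they close: fully open they stand 13 mm farther back than shut.
Start: joints at [1.237, 0.477, 0.022, 1.555, -0.011, 1.109, -0.083], TCP at [0.151, -0.658, 0.405] pointing down, gripper open.
Joint ranges: [-2.96, 2.96], [-0.34, 2.1], [-1.41, 1.46], [0.24, 2.44], [-1.37, 4.51], [0.17, 1.92], [-2.96, 2.96]. Speed limits (rad/s): [2.39, 2.39, 3.14, 3.14, 3.14, 3.14, 3.14].

## Interface

Orientations are given as a rotation vector (axis times angle).
In Python, from bench import r gives the robot as it stands.
- The arm moves only by the tool apply_moves, never from a script. Its arguments are lists of equal length, an entry for each row: "dp": the shift along the tool's x, y, z scaled (see below), a list of three; "twist": the turn, a rotation vector about the tool's x, y, z scaled (see below), a list of three; "jaw": the closure in counts, from 0 (fully open) to 255 (shut). In form: {"dp": [[x, y, z], ...], "twist": [[rx, ry, rz], ...], "jaw": [jaw, ...]}. A call has 1 to 20 rows; each row shifts and turns the pose as measured when the row begins, along the tool's axes as they then stand; what a row does not reach is not made up. The controller multiplies each number of a shift by 12 cm and each number of a turn by 120 degrees. A row lasts 1/10 s, in which the tool goes at most 50 mm and 8.59 degrees, less where a joint would pass 70% of its speed; a pose out of reach is approached as far as the arm can. A call with a number of a shift or a turn outside -1 to 1 is refused whole. A call with a gripper value outside its range is refused whole. The fingers move at their own pace and stop on an object; "grip_force" is the grip in N (left out, the last holds). Time passes only in rows, so rows that do not move let the fingers close. It gives the time, the measured TCP pose, the force and the opening at its end, in the units of the state.
- r.get_obs(): the state, without advancing time (a new reading comes with each control period).
- r.grab_frame(name): name is "scene" or "top" or "wrist"; returns a dict with "color" (400x640x3 uint8, red, green, blue), "z_map" (400x640 float32, m along the optical axis (not along the pixel's ray), 0 where there is no reading), "intrinsics" (3x3 intrinsics, pixels), "R" (3x3) and "t" (3): a world point X has camera coordinates R X + t; the wrist camera has in their place "hand_eye" (4x4, takes a point from camera to tool coordinates, whose origin is the TCP and whose axes are the tool frame's). Camera axes: x right, y down, z forward; pixel columns grow to the right and rows downward; lengths in m; the calibration is good to about 2 mm. A picture is of the moment at which its call begins: read the wrist's pose just before it.
- r.hand_in(): hands the job in, once; it reports no verdict.
The state is a dict: "clock": time; "joints": joint angles; "qvel": joint speeds; "tau": joint torques, N m; "tcp_pos": TCP position; "orientation": TCP orientation; "contact_force": force on the tool from outside, world axes, zero at the start; "moment": the same for the moment, N m; "grip_width": finger opening in m.
Only numpy, scipy, OpenCV 4.12 (cv2) and the standard library are available. Lean on these libraries where they do the work, as an engineer would, in place of code of your own. Each camera call takes 0.05 s, during which the arm holds its last target.

## Working session

There is one attempt and no reset: what is moved stays moved. The work goes in short steps, Python scripts to look and compute and a tool call to move; the robot and the scene stay as the last step left them, time stands still between calls to the robot, and variables do not carry over. Pictures are saved under pics/ and viewed, and the job is handed in when it is done.

Besides the shell and the picture viewer there is one more tool, called by a JSON object that holds its "method" and its "body". apply_moves: Moves the arm, as the interface text tells. Shifts and turns lie within -1 to 1; 1 stands for 12 cm of shift or 120 degrees of turn. Its arguments: {"type":"object","properties":{"dp":{"type":"array"},"twist":{"type":"array"},"jaw":{"type":"array"},"grip_force":{"type":"number"}},"required":["dp","twist","jaw"]}

```bash
mkdir -p pics; ls; python3 - <<'E'
from bench import r
import cv2,numpy as np
o=r.get_obs();print(o)
for n in ["top","scene"]:
    f=r.grab_frame(n);cv2.imwrite(f"pics/{n}0.png",f["color"][:,:,::-1]);np.savez(f"{n}0.npz",**f)
    print(n,f["intrinsics"],f["R"],f["t"])
E
```

```text
pics
{'clock': 0.0, 'joints': array([ 1.23689369,  0.47782512,  0.02231119,  1.55645725, -0.01149948,
        1.10925052, -0.08308111]), 'qvel': array([ 9.68282134e-05,  7.05356691e-05,  2.63652716e-04, -3.10888569e-04,
        6.10625983e-05, -2.52243968e-03, -2.07097332e-03]), 'tau': array([-1.63935107e-03, -5.96456265e+01,  1.60741836e+00, -2.81199056e+01,
        1.24703109e-02,  9.26051434e-03,  1.25069900e-05]), 'tcp_pos': array([ 0.15108887, -0.6575976 ,  0.40370563]), 'orientation': array([-2.45682746e+00,  1.95630373e+00,  2.34143646e-03]), 'contact_force': array([-0.87716853, -0.61174892,  1.39453406]), 'moment': array([0.02051888, 0.03138512, 0.02782279]), 'grip_width': 0.08531898360947693}
top [[456.8490744   0.        319.6124291]
 [  0.        456.8490744 200.626814 ]
 [  0.          0.          1.       ]] [[-0.02189355 -0.99970927  0.0101015 ]
 [-0.99738022  0.02114353 -0.06917834]
 [ 0.06894465 -0.0115896  -0.99755316]] [0.02281196 0.53275541 0.81129432]
scene [[392.97734566   0.         325.69768999]
 [  0.         392.97734566 199.83045816]
 [  0.           0.           1.        ]] [[ 0.45199118  0.8919989  -0.00647585]
 [ 0.52962117 -0.27419566 -0.80269431]
 [-0.71777809  0.35938101 -0.59635552]] [-0.24249441 -0.21439373  1.20334987]
```

View pics/top0.png

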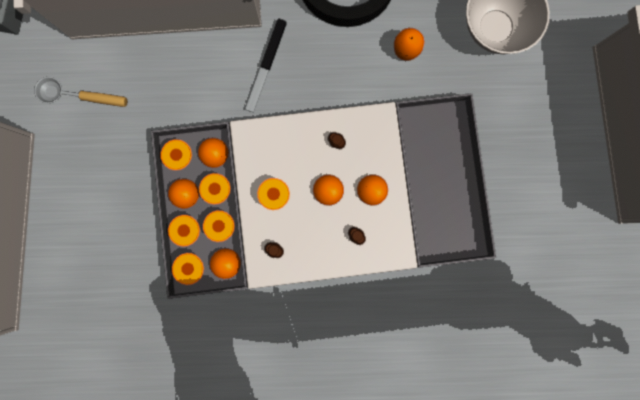

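View pics/scene0.png

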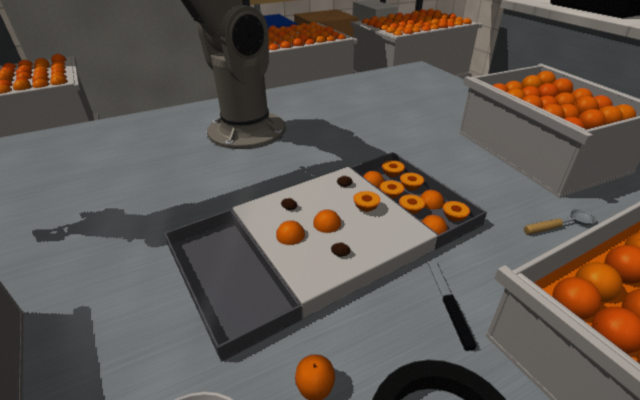

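The top view shows the empty tray on the right (−y), the fruit tray on the left, stones near (337,140), (274,249) and (357,236), and halves at (274,193), (329,189) and (373,189).

```bash
cat > h.py <<'E'
import numpy as np,cv2
def ray(f,u,v,z):
    K,R,t=f["intrinsics"],f["R"],f["t"]
    d=R.T@np.linalg.solve(K,[u,v,1.]);c=-R.T@t
    return c+d*(z-c[2])/d[2]
def blobs(m,a=40):
    n,l,s,c=cv2.connectedComponentsWithStats(m.astype(np.uint8))
    return [(c[i],s[i],l==i) for i in range(1,n) if s[i][4]>a]
def board(f):
    im=f["color"].astype(int)
    m=(im.min(2)>170)
    bs=[b for b in blobs(m,5000)]
    b=max(bs,key=lambda b:b[1][4])
    cs,_=cv2.findContours(b[2].astype(np.uint8),cv2.RETR_EXTERNAL,cv2.CHAIN_APPROX_NONE)
    c=max(cs,key=cv2.contourArea)
    P=np.array([ray(f,u,v,.04)[:2] for u,v in c[:,0]],np.float32)
    return cv2.minAreaRect(P)
def stones(f,z=.05):
    im=f["color"].astype(int)
    m=(im[...,0]<95)&(im[...,0]-im[...,2]>12)&(im[...,1]<60)
    return [(b[0],b[1],ray(f,*b[0],z)) for b in blobs(m,30)]
def halves(f):
    im=f["color"].astype(int)
    m=(im[...,0]>150)&(im[...,2]<80)
    return [(b[0],b[1][4],ray(f,*b[0],.05)) for b in blobs(m,200)]
E
python3 - <<'E'
from h import *
f=dict(np.load("top0.npz"))
rc=board(f);print(rc);print(cv2.boxPoints(rc))
for s in stones(f):print("stone",s)
for s in halves(f):print("half",s)
g=dict(np.load("scene0.npz"))
print("scene")
for s in stones(g):
    if s[2][0]<1: print(s)
E
```

```text
((0.5437479615211487, 0.005922392010688782), (0.2961176931858063, 0.2957892119884491), 5.680019378662109)
[[ 0.38177854  0.13843706]
 [ 0.4110536  -0.15589985]
 [ 0.7057174  -0.12659228]
 [ 0.6764423   0.16774464]]
stone (array([398.50980392,  51.87254902]), array([394,  36,  16,  24, 102], dtype=int32), array([ 0.79479423, -0.13535333,  0.05      ]))
stone (array([335.93103448, 140.09852217]), array([328, 133,  17,  16, 203], dtype=int32), array([ 0.63728734, -0.0194163 ,  0.05      ]))
stone (array([226.19230769, 151.09615385]), array([222, 140,   7,  25,  52], dtype=int32), array([0.62157894, 0.17381083, 0.05      ]))
stone (array([355.97572816, 235.19417476]), array([348, 227,  17,  17, 206], dtype=int32), array([ 0.46935978, -0.05020115,  0.05      ]))
stone (array([273.2173913 , 249.46859903]), array([265, 242,  18,  15, 207], dtype=int32), array([0.44786698, 0.09388945, 0.05      ]))
stone (array([238.16326531, 260.87755102]), array([233, 250,   8,  25,  49], dtype=int32), array([0.42960422, 0.15466634, 0.05      ]))
half (array([412.33400402,  41.50100604]), np.int32(497), ar
[... 3828 characters left out ...]
array([ 0.63711099, -0.02110619,  0.05      ]))
(array([630.25      , 280.11290323]), array([621, 276,  19,   9, 124], dtype=int32), array([0.91954367, 0.36700477, 0.05      ]))
(array([608.95744681, 297.94680851]), array([601, 292,  20,  11,  94], dtype=int32), array([0.92679633, 0.30064957, 0.05      ]))
(array([587.44086022, 315.03225806]), array([577, 308,  23,  12,  93], dtype=int32), array([0.93239455, 0.24096309, 0.05      ]))
(array([631.48387097, 350.33333333]), array([621, 347,  19,  11,  93], dtype=int32), array([0.99816774, 0.24056787, 0.05      ]))
(array([323.59782609, 387.22826087]), array([302, 357,  33,  43, 276], dtype=int32), array([ 0.85096651, -0.16200353,  0.05      ]))
```

{"method": "apply_moves", "body": {"dp": [[0,0,0],[0,0,0],[0,0,0],[0,0,0],[0,0,0],[0,0,0],[0,0,0],[0,0,0],[0,0,0],[0,0,0]], "twist": [[0,0,-0.07],[0,0,-0.07],[0,0,-0.07],[0,0,-0.07],[0,0,-0.07],[0,0,-0.07],[0,0,-0.07],[0,0,-0.07],[0,0,-0.07],[0,0,-0.06]], "jaw": [255,255,255,255,255,255,255,255,255,255]}}

```text
clock: 1.1
tcp_pos: [0.1507, -0.6558, 0.3977]
orientation: [-3.122, -0.216, 0.006]
contact_force: [-0.5, 0.5, 0.4]
grip_width: -0.0001
```

```bash
cat > st.py <<'E'
from bench import r
from h import *
from scipy.spatial.transform import Rotation as Ro
e=np.array([.99505,.0990]);s=np.array([.0990,-.99505]);C0=np.array([.5437,.0059])
def loc(p): d=np.asarray(p)[:2]-C0; return np.round([d@e,d@s],4)  # lateral, along sweep
def st():
    o=r.get_obs();M=Ro.from_rotvec(o["orientation"]).as_matrix()
    print("t",o["clock"],"tcp",o["tcp_pos"].round(4),"loc",loc(o["tcp_pos"]),"xyaw",np.degrees(np.arctan2(M[1,0],M[0,0])).round(2),"z",M[:,2].round(4),"F",o["contact_force"].round(1),"w",round(o["grip_width"],4),"q",o["joints"].round(2))
    return o,M
E
python3 - <<'E'
from st import *
o,M=st()
for p in [(.637,-.0195),(.4685,-.051),(.4475,.093)]: print(loc(p))
E
```

```text
t 1.1 tcp [ 0.1507 -0.6558  0.3977] loc [-0.4565  0.6195] xyaw 7.91 z [-0.0044  0.0122 -0.9999] F [-0.5  0.5  0.4] w -0.0001 q [ 1.46  0.5  -0.29  1.55  0.15  1.13  1.27]
[0.0903 0.0345]
[-0.0805  0.0492]
[-0.0871 -0.0962]
```

{"method": "apply_moves", "body": {"dp": [[0.08,-0.13,0],[0.16,-0.26,0],[0.16,-0.26,0],[0.16,-0.26,0],[0.16,-0.26,0],[0.16,-0.26,0],[0.16,-0.26,0],[0.16,-0.26,0],[0.16,-0.26,0],[0.16,-0.26,0],[0.16,-0.26,0],[0.16,-0.26,0]], "twist": [[0,0,0.018],[0,0,0],[0,0,0],[0,0,0],[0,0,0],[0,0,0],[0,0,0],[0,0,0],[0,0,0],[0,0,0],[0,0,0],[0,0,0]], "jaw": [255,255,255,255,255,255,255,255,255,255,255,255]}}

```text
clock: 2.3
tcp_pos: [0.3344, -0.2653, 0.3966]
orientation: [-3.121, -0.143, 0.014]
contact_force: [0.2, 0.4, 0.7]
grip_width: 0.0001
```

```bash
python3 -c "
from st import *
st()"
```

```text
t 2.3 tcp [ 0.3344 -0.2653  0.3966] loc [-0.2351  0.2492] xyaw 5.25 z [-0.0099  0.0171 -0.9998] F [0.2 0.4 0.7] w 0.0001 q [ 1.04  0.12 -0.54  2.09  0.06  0.97  0.56]
```

{"method": "apply_moves", "body": {"dp": [[0.16,-0.26,0],[0.16,-0.26,0],[0.16,-0.26,0],[0.16,-0.26,0],[0.16,-0.26,0],[0.16,-0.26,0],[0.16,-0.26,0],[0.16,-0.25,0],[0,0,0.2],[0,0,0.2],[0,0,0.2],[0,0,0]], "twist": [[-0.009,0.004,0],[0,0,0],[0,0,0],[0,0,0],[0,0,0],[0,0,0],[0,0,0],[0,0,0],[0,0,0],[0,0,0],[0,0,0],[0,0,0]], "jaw": [255,255,255,255,255,255,255,255,255,255,255,255]}}

```text
clock: 3.5
tcp_pos: [0.4684, 0.0139, 0.3222]
orientation: [3.137, 0.156, 0.004]
contact_force: [-1.2, -0.8, -0.1]
grip_width: -0.0002
```

```bash
cat >> st.py <<'E'
def full():
    o,M=st()
    tip=o["tcp_pos"]+M[:,2]*.173
    print("tip",tip.round(4),"loc",loc(tip),"h over board",(tip[2]-.04).round(4))
    z=M[:,2]; yaw=np.degrees(np.arctan2(M[1,0],M[0,0]))
    print("fix twist x,y,z (units):",np.round([np.degrees(z[:2]@s)/120,-np.degrees(z[:2]@e)/120,(yaw-5.68)/120],4))
def pic(n,name="top"):
    f=r.grab_frame(name);cv2.imwrite(f"pics/{n}.png",f["color"][:,:,::-1])
    if name=="top":
        for b in stones(f):
            l=loc(b[2])
            if abs(l[0])<.16 and abs(l[1]-.07)<.24 and b[1][4]>60: print("stone?",b[0].round(),b[1][4],l)
        for h in halves(f):
            l=loc(h[2])
            if abs(l[0])<.1 and abs(l[1])<.14: print("half",l)
E
python3 -c "
from st import *
full();pic('a')"
```

```text
t 3.5 tcp [0.4684 0.0139 0.3222] loc [-0.0741 -0.0154] xyaw 5.71 z [ 2.3e-03 -4.0e-04 -1.0e+00] F [-1.2 -0.8 -0.1] w -0.0002 q [ 0.48  0.34 -0.75  2.08  0.31  0.84 -0.35]
tip [0.4688 0.0138 0.1492] loc [-0.0737 -0.0153] h over board 0.1092
fix twist x,y,z (units): [ 0.0003 -0.0011  0.0002]
stone? [336. 140.] 195 [0.0905 0.0344]
stone? [322. 186.] 94 [0.0131 0.0003]
stone? [287. 205.] 82 [-0.0137 -0.0643]
half [-0.0022  0.0938]
half [ 0.0106 -0.0866]
```

{"method": "apply_moves", "body": {"dp": [[-0.057,0.07,0],[0,0,0.2],[0,0,0.2],[0,0,0.2],[0,0,0.13],[0,0,0.05],[0,0,0]], "twist": [[0,0,0],[0,0,0],[0,0,0],[0,0,0],[0,0,0],[0,0,0],[0,0,0]], "jaw": [255,255,255,255,255,255,255]}}

```text
clock: 4.25
tcp_pos: [0.4662, -0.0008, 0.2361]
orientation: [3.132, 0.145, 0.029]
contact_force: [0.5, 0.5, 0.4]
grip_width: 0.0001
```

```bash
python3 -c "
from st import *
full();pic('b','scene')"
```

```text
t 4.25 tcp [ 0.4662 -0.0008  0.2361] loc [-0.0778 -0.001 ] xyaw 5.3 z [ 0.0188 -0.005  -0.9998] F [0.5 0.5 0.4] w 0.0001 q [ 0.41  0.47 -0.65  2.15  0.48  0.65 -0.49]
tip [ 0.4694 -0.0016  0.0631] loc [-0.0747  0.0002] h over board 0.0231
fix twist x,y,z (units): [ 0.0032 -0.0087 -0.0032]
```

View pics/b.png

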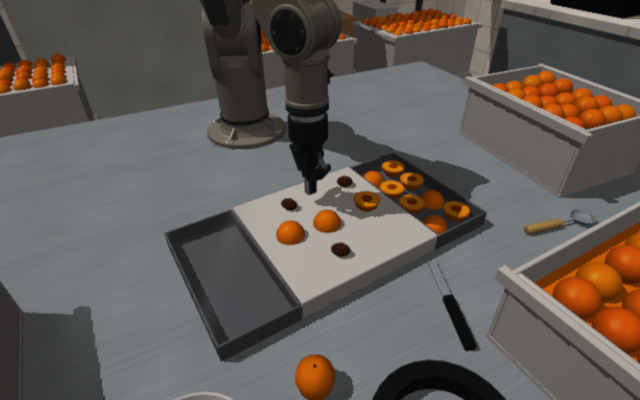

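The fingers at (312,185) stand between the two stones of the near lane, clear of both.

{"method": "apply_moves", "body": {"dp": [[-0.025,0,0.05],[0,0,0.05],[0,0,0.04],[0,0,0.01],[0,0,0]], "twist": [[0.003,-0.009,-0.003],[0,0,0],[0,0,0],[0,0,0],[0,0,0]], "jaw": [255,255,255,255,255]}}

```text
clock: 4.8
tcp_pos: [0.4644, -0.0015, 0.2198]
orientation: [3.137, 0.154, 0.005]
contact_force: [0.1, 0.0, -0.4]
grip_width: 0.0001
```

```bash
python3 -c "
from st import *
full()"
```

```text
t 4.8 tcp [ 0.4644 -0.0015  0.2198] loc [-0.0796 -0.0004] xyaw 5.62 z [ 3.3e-03 -8.0e-04 -1.0e+00] F [ 0.1  0.  -0.4] w 0.0001 q [ 0.39  0.5  -0.63  2.16  0.5   0.63 -0.5 ]
tip [ 0.465  -0.0017  0.0468] loc [-0.0791 -0.0003] h over board 0.0068
fix twist x,y,z (units): [ 0.0005 -0.0015 -0.0005]
```

{"method": "apply_moves", "body": {"dp": [[-0.01,0.04,0.012],[0,0.05,0],[0,0.05,0],[0,0.05,0],[0,0.05,0],[0,0.05,0],[0,0.05,0],[0,0.05,0],[0,0.05,0],[0,0.05,0]], "twist": [[0,-0.001,0],[0,0,0],[0,0,0],[0,0,0],[0,0,0],[0,0,0],[0,0,0],[0,0,0],[0,0,0],[0,0,0]], "jaw": [255,255,255,255,255,255,255,255,255,255]}}

```text
clock: 5.8
tcp_pos: [0.4695, -0.0653, 0.2186]
orientation: [3.136, 0.154, 0.003]
contact_force: [-0.8, -0.3, 1.0]
grip_width: -0.0
```

```bash
python3 -c "
from st import *
full();pic('c');
f=r.grab_frame('wrist');cv2.imwrite('pics/cw.png',f['color'][:,:,::-1])
f=r.grab_frame('scene');cv2.imwrite('pics/cs.png',cv2.resize(f['color'][140:300,200:460,::-1],None,fx=3,fy=3))"
```

```text
t 5.8 tcp [ 0.4695 -0.0653  0.2186] loc [-0.0809  0.0635] xyaw 5.63 z [ 0.0017 -0.0013 -1.    ] F [-0.8 -0.3  1. ] w -0.0 q [ 0.52  0.51 -0.62  2.14  0.5   0.64 -0.35]
tip [ 0.4698 -0.0656  0.0456] loc [-0.0806  0.0638] h over board 0.0056
fix twist x,y,z (units): [ 0.0007 -0.0008 -0.0005]
stone? [336. 140.] 195 [0.0905 0.0344]
stone? [385. 201.] 85 [-0.0262  0.1059]
stone? [273. 250.] 200 [-0.0867 -0.0969]
half [0.0151 0.0129]
half [-0.0017  0.0916]
half [ 0.0101 -0.0859]
```

View pics/cw.png

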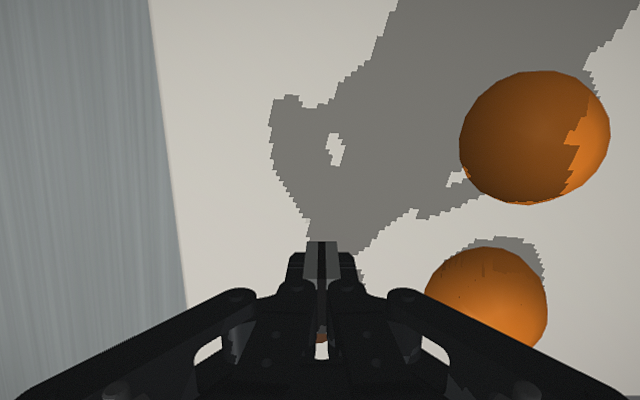

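View pics/cs.png

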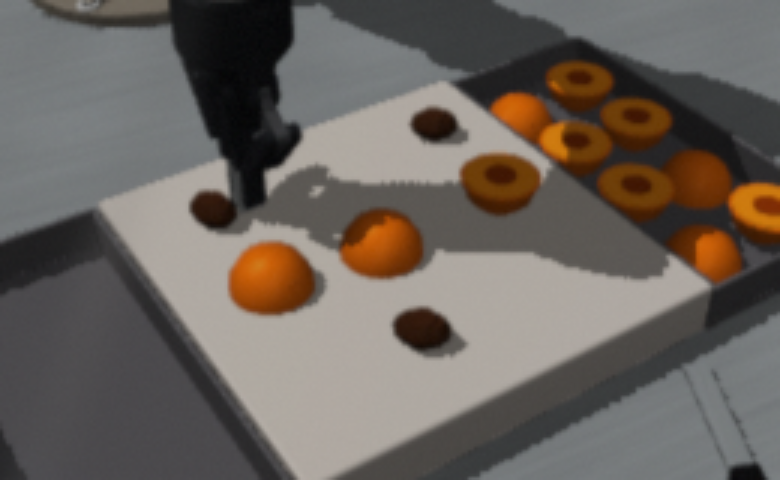

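```bash
cat >> st.py <<'E'
def sc(n):
    f=r.grab_frame('scene')
    cv2.imwrite(f'pics/{n}.png',cv2.resize(f['color'][140:370,150:460,::-1],None,fx=2.5,fy=2.5))
    for b in stones(f):
        l=loc(b[2])
        if abs(l[0])<.15 and abs(l[1]-.07)<.22 and b[1][4]>60: print("sc stone?",b[0].round(),b[1][4],"z.05",l,"z.014",loc(ray(f,*b[0],.014)))
E
python3 -c "
from st import *
sc('d')"
```

```text
sc stone? [344. 181.] 102 z.05 [-0.0874 -0.0953] z.014 [-0.1311 -0.1265]
sc stone? [366. 198.] 63 z.05 [-0.0083 -0.0979] z.014 [-0.0463 -0.1293]
sc stone? [366. 207.] 107 z.05 [ 0.0164 -0.0769] z.014 [-0.0197 -0.1068]
sc stone? [271. 209.] 123 z.05 [-0.0836  0.09  ] z.014 [-0.127   0.0723]
sc stone? [340. 249.] 175 z.05 [0.0902 0.0361] z.014 [0.0594 0.0145]
```

{"method": "apply_moves", "body": {"dp": [[-0.02,-0.02,0],[-0.02,0.05,0],[-0.01,0.05,0],[0,0.05,0],[0,0.05,0],[0,0.05,0],[0,0.05,0]], "twist": [[0,0,0],[0,0,0],[0,0,0],[0,0,0],[0,0,0],[0,0,0],[0,0,0]], "jaw": [255,255,255,255,255,255,255]}}

```text
clock: 6.7
tcp_pos: [0.4664, -0.1002, 0.2187]
orientation: [3.137, 0.158, 0.003]
contact_force: [0.4, 0.4, -0.8]
grip_width: 0.0004
```

```bash
python3 -c "
from st import *
full();sc('e')"
```

```text
t 6.7 tcp [ 0.4664 -0.1002  0.2187] loc [-0.0874  0.098 ] xyaw 5.77 z [ 1.7e-03 -8.0e-04 -1.0e+00] F [ 0.4  0.4 -0.8] w 0.0004 q [ 0.59  0.51 -0.62  2.13  0.5   0.64 -0.28]
tip [ 0.4667 -0.1004  0.0457] loc [-0.0871  0.0981] h over board 0.0057
fix twist x,y,z (units): [ 0.0004 -0.0008  0.0008]
sc stone? [344. 181.] 100 z.05 [-0.0874 -0.0956] z.014 [-0.1311 -0.1269]
sc stone? [366. 198.] 63 z.05 [-0.0084 -0.098 ] z.014 [-0.0463 -0.1294]
sc stone? [366. 207.] 105 z.05 [ 0.0169 -0.0771] z.014 [-0.0192 -0.107 ]
sc stone? [256. 214.] 124 z.05 [-0.0844  0.1226] z.014 [-0.1279  0.1072]
sc stone? [320. 217.] 88 z.05 [-0.0074  0.0195] z.014 [-0.0453 -0.0034]
sc stone? [340. 249.] 175 z.05 [0.0903 0.0363] z.014 [0.0595 0.0146]
```

View pics/e.png

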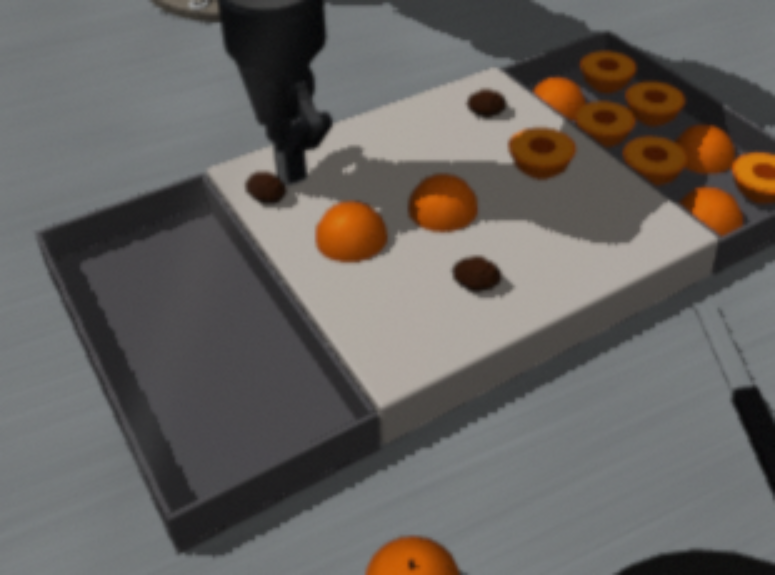

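{"method": "apply_moves", "body": {"dp": [[0.01,0.05,0],[0.01,0.05,0],[0,0.05,0],[0,0.05,0],[0,0.05,0],[0,0.05,0],[0,0.05,0],[0,0.05,0],[0,0.05,0],[0,0,0]], "twist": [[0,0,0],[0,0,0],[0,0,0],[0,0,0],[0,0,0],[0,0,0],[0,0,0],[0,0,0],[0,0,0],[0,0,0]], "jaw": [255,255,255,255,255,255,255,255,255,255]}}

```text
clock: 7.75
tcp_pos: [0.475, -0.1605, 0.2186]
orientation: [3.136, 0.154, 0.002]
contact_force: [-0.2, -0.6, 0.1]
grip_width: -0.0002
```

```bash
python3 -c "
from st import *
full();sc('g')"
```

```text
t 7.75 tcp [ 0.475  -0.1605  0.2186] loc [-0.0848  0.1588] xyaw 5.62 z [ 0.0017 -0.0016 -1.    ] F [-0.2 -0.6  0.1] w -0.0002 q [ 0.69  0.54 -0.61  2.08  0.5   0.67 -0.15]
tip [ 0.4753 -0.1608  0.0456] loc [-0.0846  0.1591] h over board 0.0056
fix twist x,y,z (units): [ 0.0008 -0.0007 -0.0005]
sc stone? [344. 181.] 102 z.05 [-0.087  -0.0955] z.014 [-0.1307 -0.1267]
sc stone? [366. 198.] 62 z.05 [-0.0085 -0.0978] z.014 [-0.0465 -0.1292]
sc stone? [365. 207.] 102 z.05 [ 0.0164 -0.0767] z.014 [-0.0197 -0.1065]
sc stone? [318. 222.] 109 z.05 [0.0038 0.031 ] z.014 [-0.0333  0.009 ]
sc stone? [286. 232.] 143 z.05 [-0.0056  0.0966] z.014 [-0.0434  0.0794]
sc stone? [208. 249.] 133 z.05 [-0.0409  0.2374] z.014 [-0.0812  0.2304]
sc stone? [340. 249.] 183 z.05 [0.0901 0.0357] z.014 [0.0592 0.014 ]
```

View pics/g.png

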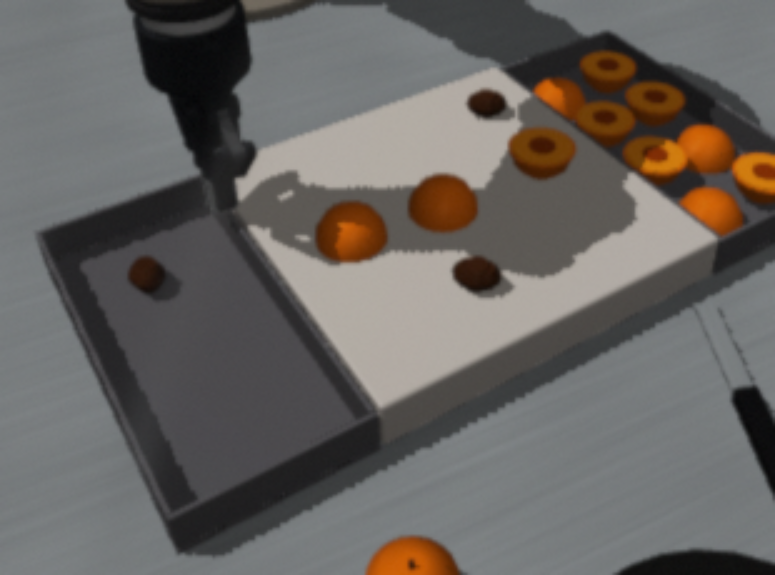

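The first stone lies in the tray, at (147,273) in the crop. I'll now raise the tool and go behind the second one.

{"method": "apply_moves", "body": {"dp": [[0,0,-0.25],[0,0,-0.25],[0,-0.2,0],[0,-0.32,0],[0,-0.32,0],[0,-0.32,0],[0,-0.32,0],[0,-0.32,0],[0,-0.32,0],[0,-0.32,0],[0,-0.1,0],[0,0,0]], "twist": [[0,0,0],[0,0,0],[0,0,0],[0,0,0],[0,0,0],[0,0,0],[0,0,0],[0,0,0],[0,0,0],[0,0,0],[0,0,0],[0,0,0]], "jaw": [255,255,255,255,255,255,255,255,255,255,255,255]}}

```text
clock: 9.0
tcp_pos: [0.4428, 0.1576, 0.2819]
orientation: [-3.136, -0.158, -0.008]
contact_force: [0.4, 0.4, 0.5]
grip_width: -0.0003
```

```bash
python3 -c "
from st import *
full()"
```

```text
t 9.0 tcp [0.4428 0.1576 0.2819] loc [-0.0854 -0.1609] xyaw 5.75 z [ 0.0053  0.0023 -1.    ] F [0.4 0.4 0.5] w -0.0003 q [ 0.17  0.41 -0.76  2.11  0.42  0.77 -0.76]
tip [0.4437 0.158  0.1089] loc [-0.0845 -0.1612] h over board 0.0689
fix twist x,y,z (units): [-0.0009 -0.0026  0.0006]
```

{"method": "apply_moves", "body": {"dp": [[-0.02,0.195,0],[0,0,0.2],[0,0,0.17],[0,0,0.1],[0,0,0.03],[0,0,0]], "twist": [[-0.001,-0.003,0],[0,0,0],[0,0,0],[0,0,0],[0,0,0],[0,0,0]], "jaw": [255,255,255,255,255,255]}}

```text
clock: 9.6
tcp_pos: [0.4432, 0.1299, 0.2205]
orientation: [3.135, 0.155, 0.0]
contact_force: [-0.2, 0.1, -0.3]
grip_width: -0.0002
```

```bash
python3 -c "
from st import *
full();sc('hh')"
```

```text
t 9.6 tcp [0.4432 0.1299 0.2205] loc [-0.0877 -0.1333] xyaw 5.65 z [ 2.0e-04 -2.5e-03 -1.0e+00] F [-0.2  0.1 -0.3] w -0.0002 q [ 0.14  0.5  -0.68  2.16  0.53  0.65 -0.81]
tip [0.4432 0.1295 0.0475] loc [-0.0877 -0.1329] h over board 0.0075
fix twist x,y,z (units): [ 0.0012  0.     -0.0003]
sc stone? [344. 181.] 102 z.05 [-0.0872 -0.0955] z.014 [-0.1309 -0.1268]
sc stone? [366. 208.] 68 z.05 [ 0.0203 -0.0758] z.014 [-0.0155 -0.1056]
sc stone? [207. 250.] 145 z.05 [-0.0382  0.2393] z.014 [-0.0783  0.2324]
sc stone? [340. 249.] 176 z.05 [0.0903 0.0362] z.014 [0.0596 0.0145]
```

View pics/hh.png

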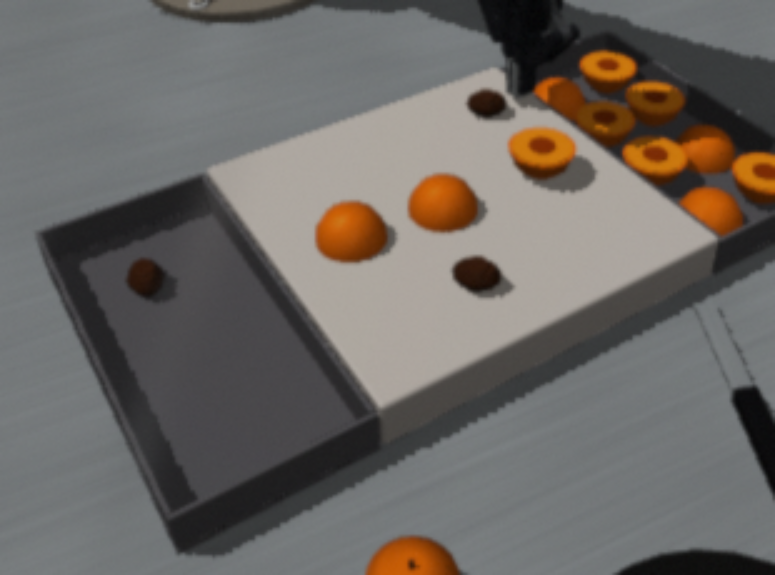

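The fingers stand behind the second stone at (487,103) in the crop, and it has not moved. Sweeping it now.

{"method": "apply_moves", "body": {"dp": [[0,0.02,0.017],[0,0.05,0],[0,0.05,0],[0,0.05,0],[0,0.05,0],[0,0.05,0],[0,0.05,0],[0,0.05,0],[0,0.05,0]], "twist": [[0.001,0,0],[0,0,0],[0,0,0],[0,0,0],[0,0,0],[0,0,0],[0,0,0],[0,0,0],[0,0,0]], "jaw": [255,255,255,255,255,255,255,255,255]}}

```text
clock: 10.55
tcp_pos: [0.4497, 0.0759, 0.221]
orientation: [-3.138, -0.155, -0.008]
contact_force: [-0.6, 0.8, 0.2]
grip_width: 0.0001
```

```bash
python3 -c "
from st import *
full();sc('i')"
```

```text
t 10.55 tcp [0.4497 0.0759 0.221 ] loc [-0.0866 -0.0789] xyaw 5.65 z [ 4.9e-03  4.0e-04 -1.0e+00] F [-0.6  0.8  0.2] w 0.0001 q [ 0.26  0.49 -0.68  2.17  0.53  0.63 -0.7 ]
tip [0.4505 0.0759 0.048 ] loc [-0.0858 -0.0789] h over board 0.008
fix twist x,y,z (units): [ 0.     -0.0024 -0.0003]
sc stone? [327. 185.] 104 z.05 [-0.094 -0.054] z.014 [-0.1382 -0.0822]
sc stone? [366. 208.] 67 z.05 [ 0.0203 -0.0758] z.014 [-0.0155 -0.1056]
sc stone? [207. 250.] 141 z.05 [-0.0384  0.2395] z.014 [-0.0786  0.2327]
sc stone? [340. 249.] 177 z.05 [0.0903 0.0361] z.014 [0.0595 0.0145]
```

{"method": "apply_moves", "body": {"dp": [[0,-0.08,0],[-0.06,0,0.02],[-0.055,0,0],[0,0.06,0],[0,0.05,0],[0,0.05,0],[0,0.05,0],[0,0.05,0]], "twist": [[0,-0.002,0],[0,0,0],[0,0,0],[0,0,0],[0,0,0],[0,0,0],[0,0,0],[0,0,0]], "jaw": [255,255,255,255,255,255,255,255]}}

```text
clock: 11.4
tcp_pos: [0.4366, 0.0511, 0.2182]
orientation: [3.137, 0.156, -0.001]
contact_force: [-0.6, 1.1, 0.4]
grip_width: -0.0001
```

```bash
python3 -c "
from st import *
full();sc('j')"
```

```text
t 11.4 tcp [0.4366 0.0511 0.2182] loc [-0.1021 -0.0556] xyaw 5.7 z [-4.e-04 -6.e-04 -1.e+00] F [-0.6  1.1  0.4] w -0.0001 q [ 0.31  0.48 -0.68  2.21  0.53  0.61 -0.65]
tip [0.4365 0.051  0.0452] loc [-0.1022 -0.0555] h over board 0.0052
fix twist x,y,z (units): [0.0002 0.0002 0.0002]
sc stone? [320. 189.] 112 z.05 [-0.0907 -0.0331] z.014 [-0.1347 -0.0598]
sc stone? [366. 208.] 66 z.05 [ 0.0203 -0.0756] z.014 [-0.0156 -0.1054]
sc stone? [207. 250.] 143 z.05 [-0.0381  0.2394] z.014 [-0.0783  0.2326]
sc stone? [340. 249.] 175 z.05 [0.0903 0.0363] z.014 [0.0595 0.0146]
```

View pics/j.png

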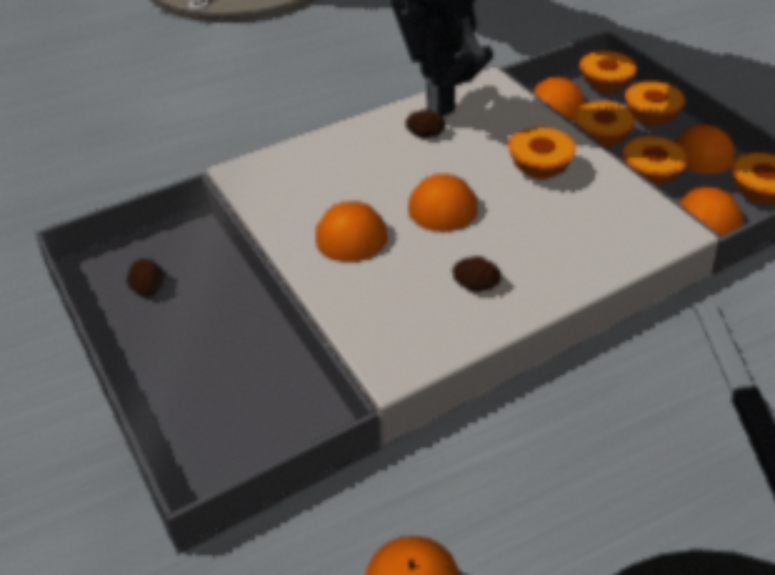

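The stone sits at (425,123) in the crop, ahead of the fingers but off to one side, so I'm centring the fingers behind it.

{"method": "apply_moves", "body": {"dp": [[0,-0.05,0],[0.075,0,0],[0,0.05,0],[0,0.05,0],[0,0.05,0],[0,0.05,0],[0,0.05,0],[0,0.05,0],[0,0.05,0]], "twist": [[0,0,0],[0,0,0],[0,0,0],[0,0,0],[0,0,0],[0,0,0],[0,0,0],[0,0,0],[0,0,0]], "jaw": [255,255,255,255,255,255,255,255,255]}}

```text
clock: 12.35
tcp_pos: [0.4506, 0.0124, 0.2182]
orientation: [3.137, 0.154, -0.0]
contact_force: [0.6, -0.3, -1.1]
grip_width: 0.0003
```

```bash
python3 -c "
from st import *
full();sc('k')"
```

```text
t 12.35 tcp [0.4506 0.0124 0.2182] loc [-0.092  -0.0156] xyaw 5.63 z [-1.e-04 -8.e-04 -1.e+00] F [ 0.6 -0.3 -1.1] w 0.0003 q [ 0.39  0.49 -0.67  2.19  0.53  0.62 -0.56]
tip [0.4506 0.0122 0.0452] loc [-0.092  -0.0155] h over board 0.0052
fix twist x,y,z (units): [ 0.0004  0.0001 -0.0004]
sc stone? [302. 193.] 110 z.05 [-0.0976  0.0092] z.014 [-0.1421 -0.0144]
sc stone? [366. 208.] 71 z.05 [ 0.0192 -0.0751] z.014 [-0.0167 -0.1049]
sc stone? [207. 250.] 143 z.05 [-0.038   0.2395] z.014 [-0.0781  0.2327]
sc stone? [340. 249.] 176 z.05 [0.0903 0.0361] z.014 [0.0595 0.0144]
```

{"method": "apply_moves", "body": {"dp": [[0,-0.06,0],[-0.09,0,0],[0,0.06,0],[0,0.05,0],[0,0.05,0],[0,0.05,0],[0,0.05,0],[0,0.05,0]], "twist": [[0,0,0],[0,0,0],[0,0,0],[0,0,0],[0,0,0],[0,0,0],[0,0,0],[0,0,0]], "jaw": [255,255,255,255,255,255,255,255]}}

```text
clock: 13.2
tcp_pos: [0.4417, -0.0217, 0.2182]
orientation: [3.136, 0.154, -0.001]
contact_force: [0.4, 0.1, 0.6]
grip_width: 0.0002
```

```bash
python3 -c "
from st import *
full();sc('l')"
```

```text
t 13.2 tcp [ 0.4417 -0.0217  0.2182] loc [-0.1042  0.0173] xyaw 5.63 z [-5.0e-04 -1.6e-03 -1.0e+00] F [0.4 0.1 0.6] w 0.0002 q [ 0.47  0.48 -0.67  2.2   0.52  0.61 -0.48]
tip [ 0.4416 -0.022   0.0452] loc [-0.1043  0.0176] h over board 0.0052
fix twist x,y,z (units): [ 0.0007  0.0003 -0.0004]
sc stone? [289. 199.] 118 z.05 [-0.0959  0.0413] z.014 [-0.1402  0.02  ]
sc stone? [366. 208.] 71 z.05 [ 0.0194 -0.0755] z.014 [-0.0166 -0.1052]
sc stone? [207. 250.] 143 z.05 [-0.0382  0.2395] z.014 [-0.0783  0.2326]
sc stone? [340. 249.] 175 z.05 [0.0903 0.0362] z.014 [0.0595 0.0146]
```

{"method": "apply_moves", "body": {"dp": [[0,-0.05,0],[0.045,0,0],[0,0.05,0],[0,0.05,0],[0,0.05,0],[0,0.05,0],[0,0.05,0],[0,0.05,0],[0,0.05,0]], "twist": [[0,0,0],[0,0,0],[0,0,0],[0,0,0],[0,0,0],[0,0,0],[0,0,0],[0,0,0],[0,0,0]], "jaw": [255,255,255,255,255,255,255,255,255]}}

```text
clock: 14.15
tcp_pos: [0.4516, -0.0606, 0.2181]
orientation: [3.136, 0.153, -0.001]
contact_force: [0.5, -0.1, -0.3]
grip_width: -0.0002
```

```bash
python3 -c "
from st import *
full();sc('m')"
```

```text
t 14.15 tcp [ 0.4516 -0.0606  0.2181] loc [-0.0982  0.0571] xyaw 5.59 z [-6.0e-04 -1.8e-03 -1.0e+00] F [ 0.5 -0.1 -0.3] w -0.0002 q [ 0.55  0.5  -0.66  2.18  0.52  0.63 -0.39]
tip [ 0.4515 -0.0609  0.0451] loc [-0.0983  0.0574] h over board 0.0051
fix twist x,y,z (units): [ 0.0008  0.0004 -0.0007]
sc stone? [366. 198.] 65 z.05 [-0.0084 -0.0982] z.014 [-0.0463 -0.1296]
sc stone? [271. 204.] 120 z.05 [-0.0993  0.0817] z.014 [-0.1439  0.0634]
sc stone? [365. 207.] 110 z.05 [ 0.0158 -0.0769] z.014 [-0.0204 -0.1068]
sc stone? [207. 250.] 143 z.05 [-0.0381  0.2396] z.014 [-0.0782  0.2327]
sc stone? [340. 249.] 173 z.05 [0.0901 0.0362] z.014 [0.0593 0.0146]
```

{"method": "apply_moves", "body": {"dp": [[0,-0.04,0],[-0.03,0,0],[0,0.05,0],[0,0.05,0],[0,0.05,0],[0,0.05,0],[0,0.05,0],[0,0.05,0],[0,0.05,0]], "twist": [[0,0,0],[0,0,0],[0,0,0],[0,0,0],[0,0,0],[0,0,0],[0,0,0],[0,0,0],[0,0,0]], "jaw": [255,255,255,255,255,255,255,255,255]}}

```text
clock: 15.1
tcp_pos: [0.4515, -0.1018, 0.2182]
orientation: [3.136, 0.153, -0.002]
contact_force: [0.3, 1.2, -0.3]
grip_width: 0.0001
```

```bash
python3 -c "
from st import *
full();sc('n')"
```

```text
t 15.1 tcp [ 0.4515 -0.1018  0.2182] loc [-0.1024  0.0981] xyaw 5.57 z [-9.0e-04 -2.4e-03 -1.0e+00] F [ 0.3  1.2 -0.3] w 0.0001 q [ 0.63  0.5  -0.65  2.16  0.52  0.64 -0.3 ]
tip [ 0.4514 -0.1022  0.0452] loc [-0.1026  0.0984] h over board 0.0052
fix twist x,y,z (units): [ 0.0011  0.0005 -0.0009]
sc stone? [366. 198.] 65 z.05 [-0.0084 -0.0982] z.014 [-0.0463 -0.1296]
sc stone? [366. 207.] 110 z.05 [ 0.0163 -0.0772] z.014 [-0.0199 -0.1071]
sc stone? [253. 211.] 123 z.05 [-0.0985  0.1229] z.014 [-0.143   0.1076]
sc stone? [207. 250.] 142 z.05 [-0.0382  0.2395] z.014 [-0.0784  0.2327]
sc stone? [340. 249.] 176 z.05 [0.0903 0.0361] z.014 [0.0595 0.0145]
```

{"method": "apply_moves", "body": {"dp": [[0.01,0.05,0],[0.01,0.05,0],[0,0.05,0],[0,0.05,0],[0,0.05,0],[0,0.05,0],[0,0.05,0],[0,0.05,0],[0,0.05,0],[0,0,0]], "twist": [[0,0,0],[0,0,0],[0,0,0],[0,0,0],[0,0,0],[0,0,0],[0,0,0],[0,0,0],[0,0,0],[0,0,0]], "jaw": [255,255,255,255,255,255,255,255,255,255]}}

```text
clock: 16.15
tcp_pos: [0.4598, -0.1618, 0.2182]
orientation: [3.135, 0.149, -0.002]
contact_force: [-0.0, -0.0, -0.1]
grip_width: -0.0001
```

```bash
python3 -c "
from st import *
full();sc('o')"
```

```text
t 16.15 tcp [ 0.4598 -0.1618  0.2182] loc [-0.1001  0.1586] xyaw 5.44 z [-0.001  -0.0031 -1.    ] F [-0.  -0.  -0.1] w -0.0001 q [ 0.73  0.53 -0.64  2.11  0.52  0.66 -0.17]
tip [ 0.4596 -0.1624  0.0452] loc [-0.1003  0.1591] h over board 0.0052
fix twist x,y,z (units): [ 0.0014  0.0006 -0.002 ]
sc stone? [366. 198.] 62 z.05 [-0.0085 -0.0978] z.014 [-0.0465 -0.1292]
sc stone? [365. 207.] 107 z.05 [ 0.0162 -0.0768] z.014 [-0.02   -0.1067]
sc stone? [318. 222.] 111 z.05 [0.0026 0.0304] z.014 [-0.0346  0.0083]
sc stone? [290. 229.] 79 z.05 [-0.0076  0.0861] z.014 [-0.0455  0.0681]
sc stone? [222. 235.] 140 z.05 [-0.0628  0.2027] z.014 [-0.1047  0.1932]
sc stone? [207. 250.] 144 z.05 [-0.0382  0.2394] z.014 [-0.0784  0.2325]
sc stone? [340. 249.] 177 z.05 [0.0904 0.0362] z.014 [0.0597 0.0145]
```

View pics/o.png

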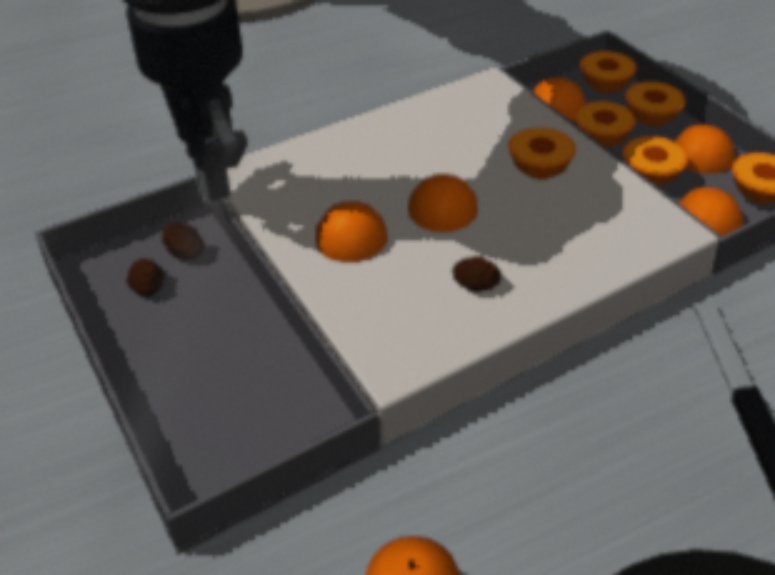

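Two stones are in the tray, at (147,277) and (183,240) in the crop. Next comes the third, in the far lane.

{"method": "apply_moves", "body": {"dp": [[0,0,-0.25],[0,0,-0.25],[0,0,-0.2],[0.2,-0.18,0],[0.23,-0.2,0],[0.23,-0.2,0],[0.23,-0.2,0],[0.23,-0.2,0],[0.23,-0.2,0],[0.23,-0.2,0],[0,0,0]], "twist": [[0.001,0,-0.002],[0,0,0],[0,0,0],[0,0,0],[0,0,0],[0,0,0],[0,0,0],[0,0,0],[0,0,0],[0,0,0],[0,0,0]], "jaw": [255,255,255,255,255,255,255,255,255,255,255]}}

```text
clock: 17.3
tcp_pos: [0.6363, 0.0309, 0.3038]
orientation: [-3.136, -0.154, 0.006]
contact_force: [0.9, 1.6, 0.2]
grip_width: 0.0001
```

```bash
python3 -c "
from st import *
full()"
```

```text
t 17.3 tcp [0.6363 0.0309 0.3038] loc [ 0.0946 -0.0157] xyaw 5.6 z [-0.0041  0.0014 -1.    ] F [0.9 1.6 0.2] w 0.0001 q [ 0.35  0.62 -0.71  1.7   0.47  1.   -0.42]
tip [0.6356 0.0312 0.1308] loc [ 0.0939 -0.0161] h over board 0.0908
fix twist x,y,z (units): [-0.0009  0.0019 -0.0006]
```

{"method": "apply_moves", "body": {"dp": [[-0.035,0,0.1],[0,0,0.2],[0,0,0.2],[0,0,0.12],[0,0,0.06],[0,0,0]], "twist": [[-0.001,0.002,0],[0,0,0],[0,0,0],[0,0,0],[0,0,0],[0,0,0]], "jaw": [255,255,255,255,255,255]}}

```text
clock: 17.9
tcp_pos: [0.6275, 0.0279, 0.216]
orientation: [3.135, 0.153, -0.006]
contact_force: [-0.4, -0.3, 1.1]
grip_width: -0.0001
```

```bash
python3 -c "
from st import *
full();sc('p')"
```

```text
t 17.9 tcp [0.6275 0.0279 0.216 ] loc [ 0.0856 -0.0136] xyaw 5.59 z [-0.0035 -0.003  -1.    ] F [-0.4 -0.3  1.1] w -0.0001 q [ 0.32  0.72 -0.64  1.77  0.56  0.85 -0.49]
tip [0.6269 0.0274 0.043 ] loc [ 0.0849 -0.0131] h over board 0.003
fix twist x,y,z (units): [ 0.0013  0.0018 -0.0007]
sc stone? [221. 234.] 126 z.05 [-0.0657  0.2017] z.014 [-0.1079  0.1921]
sc stone? [207. 250.] 150 z.05 [-0.038   0.2391] z.014 [-0.0782  0.2322]
sc stone? [340. 249.] 178 z.05 [0.0905 0.0362] z.014 [0.0597 0.0146]
```

View pics/p.png

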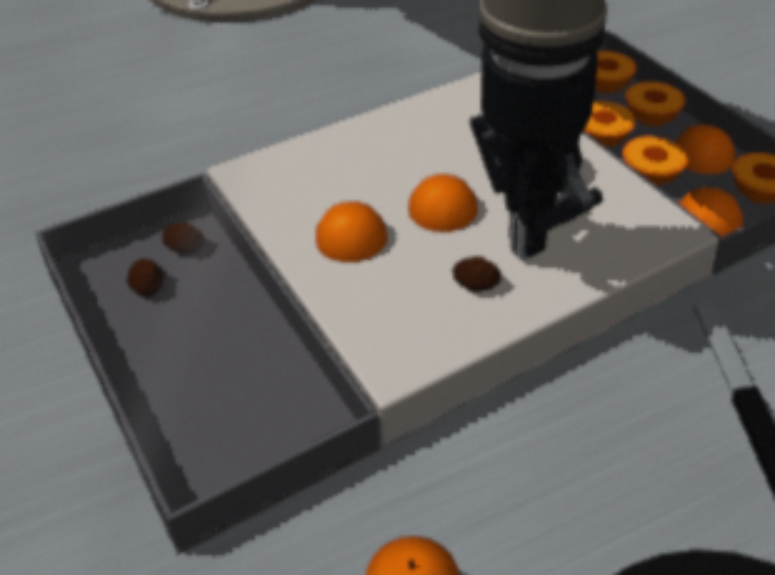

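{"method": "apply_moves", "body": {"dp": [[0.045,0,-0.022],[0,0.06,0],[0,0.06,0],[0,0.05,0],[0,0.05,0],[0,0.05,0],[0,0.05,0],[0,0.05,0],[0,0.05,0]], "twist": [[0.001,0.002,0],[0,0,0],[0,0,0],[0,0,0],[0,0,0],[0,0,0],[0,0,0],[0,0,0],[0,0,0]], "jaw": [255,255,255,255,255,255,255,255,255]}}

```text
clock: 18.85
tcp_pos: [0.6405, -0.0263, 0.2235]
orientation: [3.137, 0.151, 0.013]
contact_force: [0.1, -0.3, -0.1]
grip_width: 0.0
```

```bash
python3 -c "
from st import *
full();sc('q')"
```

```text
t 18.85 tcp [ 0.6405 -0.0263  0.2235] loc [0.0931 0.0416] xyaw 5.52 z [ 8.1e-03 -3.0e-04 -1.0e+00] F [ 0.1 -0.3 -0.1] w 0.0 q [ 0.4   0.72 -0.64  1.74  0.55  0.86 -0.4 ]
tip [ 0.6419 -0.0264  0.0505] loc [0.0945 0.0418] h over board 0.0105
fix twist x,y,z (units): [ 0.0005 -0.0038 -0.0013]
sc stone? [365. 206.] 81 z.05 [ 0.0124 -0.0781] z.014 [-0.024  -0.1081]
sc stone? [221. 234.] 126 z.05 [-0.0659  0.2018] z.014 [-0.1081  0.1922]
sc stone? [207. 250.] 149 z.05 [-0.0379  0.2393] z.014 [-0.078   0.2325]
sc stone? [325. 253.] 174 z.05 [0.0843 0.0652] z.014 [0.0531 0.0457]
```

{"method": "apply_moves", "body": {"dp": [[0,-0.08,0],[-0.06,0,0.02],[-0.055,0,0.02],[0,0,0]], "twist": [[0,-0.004,-0.001],[0,0,0],[0,0,0],[0,0,0]], "jaw": [255,255,255,255]}}

```text
clock: 19.3
tcp_pos: [0.6243, -0.018, 0.2178]
orientation: [3.136, 0.154, -0.003]
contact_force: [0.6, -0.6, 0.1]
grip_width: -0.0002
```

```bash
python3 -c "
from st import *
full()"
```

```text
t 19.3 tcp [ 0.6243 -0.018   0.2178] loc [0.0778 0.0318] xyaw 5.62 z [-0.0021 -0.0015 -1.    ] F [ 0.6 -0.6  0.1] w -0.0002 q [ 0.39  0.71 -0.65  1.78  0.55  0.84 -0.42]
tip [ 0.6239 -0.0183  0.0448] loc [0.0774 0.032 ] h over board 0.0048
fix twist x,y,z (units): [ 0.0006  0.001  -0.0005]
```

{"method": "apply_moves", "body": {"dp": [[0,0.05,0],[0,0.05,0],[0,0.05,0],[0,0.05,0],[0,0.05,0],[0,0.05,0]], "twist": [[0,0,0],[0,0,0],[0,0,0],[0,0,0],[0,0,0],[0,0,0]], "jaw": [255,255,255,255,255,255]}}

```text
clock: 19.9
tcp_pos: [0.6282, -0.0566, 0.2181]
orientation: [3.136, 0.155, -0.002]
contact_force: [-0.5, -0.3, -0.3]
grip_width: -0.0004
```

```bash
python3 -c "
from st import *
full();sc('r')"
```

```text
t 19.9 tcp [ 0.6282 -0.0566  0.2181] loc [0.0779 0.0705] xyaw 5.66 z [-0.0015 -0.0017 -1.    ] F [-0.5 -0.3 -0.3] w -0.0004 q [ 0.45  0.72 -0.64  1.76  0.55  0.85 -0.35]
tip [ 0.6279 -0.0569  0.0451] loc [0.0776 0.0708] h over board 0.0051
fix twist x,y,z (units): [ 0.0007  0.0008 -0.0001]
sc stone? [366. 208.] 62 z.05 [ 0.0205 -0.0756] z.014 [-0.0154 -0.1054]
sc stone? [221. 234.] 127 z.05 [-0.0659  0.2018] z.014 [-0.108   0.1923]
sc stone? [207. 250.] 151 z.05 [-0.038   0.2393] z.014 [-0.0781  0.2325]
sc stone? [311. 260.] 183 z.05 [0.0851 0.0951] z.014 [0.054  0.0777]
```

View pics/r.png

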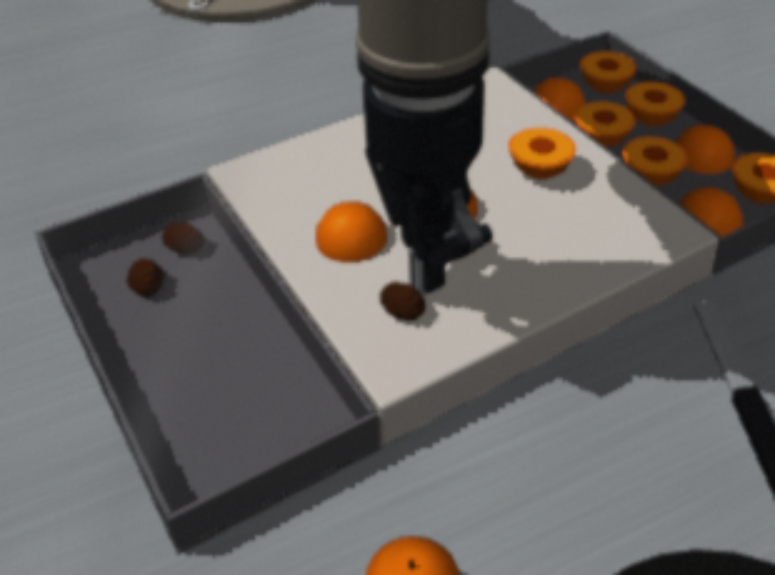

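The third stone at (402,300) in the crop is ahead of the fingers and offset about 7 mm from them. I'll re-centre and continue.

{"method": "apply_moves", "body": {"dp": [[0,-0.05,0],[0.055,0,0],[0,0.05,0],[0,0.05,0],[0,0.05,0],[0,0.05,0],[0,0.05,0]], "twist": [[0,0,0],[0,0,0],[0,0,0],[0,0,0],[0,0,0],[0,0,0],[0,0,0]], "jaw": [255,255,255,255,255,255,255]}}

```text
clock: 20.65
tcp_pos: [0.6381, -0.0819, 0.2181]
orientation: [3.136, 0.155, -0.002]
contact_force: [-0.3, -0.8, 0.3]
grip_width: 0.0003
```

```bash
python3 -c "
from st import *
full();sc('s')"
```

```text
t 20.65 tcp [ 0.6381 -0.0819  0.2181] loc [0.0853 0.0968] xyaw 5.67 z [-0.0013 -0.0018 -1.    ] F [-0.3 -0.8  0.3] w 0.0003 q [ 0.48  0.73 -0.64  1.73  0.55  0.87 -0.31]
tip [ 0.6379 -0.0823  0.0451] loc [0.085 0.097] h over board 0.0051
fix twist x,y,z (units): [ 0.0008  0.0007 -0.0001]
sc stone? [366. 208.] 62 z.05 [ 0.0205 -0.0756] z.014 [-0.0154 -0.1054]
sc stone? [221. 234.] 129 z.05 [-0.0656  0.2018] z.014 [-0.1078  0.1923]
sc stone? [207. 250.] 149 z.05 [-0.0381  0.2394] z.014 [-0.0783  0.2325]
sc stone? [297. 266.] 189 z.05 [0.0839 0.1216] z.014 [0.0527 0.1062]
```

Nicely centred, so pushing over the edge.

{"method": "apply_moves", "body": {"dp": [[-0.01,0.05,0],[0,0.05,0],[0,0.05,0],[0,0.05,0],[0,0.05,0],[0,0.05,0],[0,0.05,0],[0,0.05,0],[0,0.05,0],[0,0,0]], "twist": [[0,0,0],[0,0,0],[0,0,0],[0,0,0],[0,0,0],[0,0,0],[0,0,0],[0,0,0],[0,0,0],[0,0,0]], "jaw": [255,255,255,255,255,255,255,255,255,255]}}

```text
clock: 21.7
tcp_pos: [0.6424, -0.1435, 0.218]
orientation: [3.135, 0.15, -0.003]
contact_force: [-0.3, -0.5, -0.6]
grip_width: 0.0003
```

```bash
python3 -c "
from st import *
full();sc('t')"
```

```text
t 21.7 tcp [ 0.6424 -0.1435  0.218 ] loc [0.0834 0.1585] xyaw 5.48 z [-0.0017 -0.0035 -1.    ] F [-0.3 -0.5 -0.6] w 0.0003 q [ 0.56  0.75 -0.63  1.69  0.55  0.89 -0.21]
tip [ 0.6421 -0.1441  0.045 ] loc [0.0831 0.159 ] h over board 0.005
fix twist x,y,z (units): [ 0.0016  0.001  -0.0017]
sc stone? [366. 208.] 82 z.05 [ 0.0191 -0.0769] z.014 [-0.0169 -0.1068]
sc stone? [221. 234.] 128 z.05 [-0.0657  0.2017] z.014 [-0.1079  0.1921]
sc stone? [207. 250.] 151 z.05 [-0.038   0.2393] z.014 [-0.0781  0.2324]
sc stone? [264. 295.] 216 z.05 [0.111  0.1964] z.014 [0.0818 0.1864]
```

View pics/t.png

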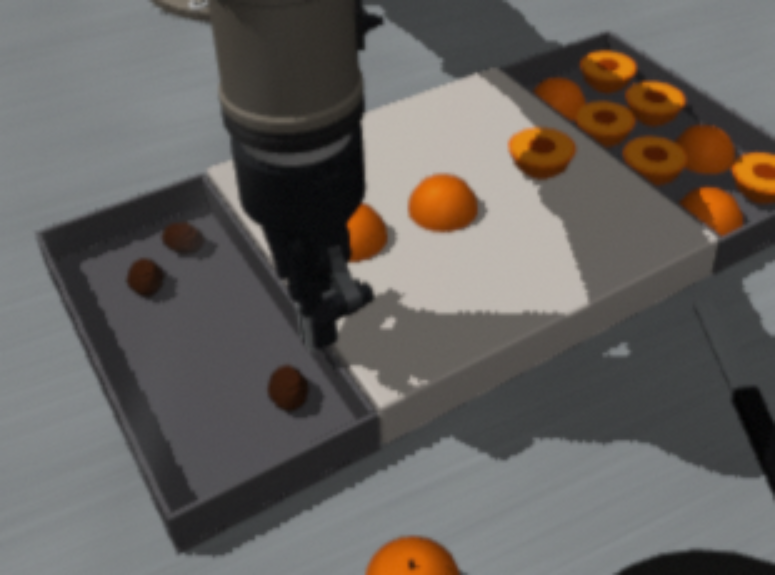

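All three are in the tray, at (147,277), (183,238) and (287,388) in the crop. Raising the arm clear, then a final check.

{"method": "apply_moves", "body": {"dp": [[0,0,-0.25],[0,0,-0.3],[0,0,-0.3],[0,0,-0.3],[0,0.3,0],[0,0.3,0],[0,0.3,0],[0,0.3,0],[0,0.3,0],[0,0,0],[0,0,0]], "twist": [[0,0,0],[0,0,0],[0,0,0],[0,0,0],[0,0,0],[0,0,0],[0,0,0],[0,0,0],[0,0,0],[0,0,0],[0,0,0]], "jaw": [255,255,255,255,255,255,255,255,255,255,255]}}

```text
clock: 22.85
tcp_pos: [0.6626, -0.3199, 0.3625]
orientation: [-3.136, -0.171, 0.001]
contact_force: [0.3, 1.6, 0.5]
grip_width: 0.0
```

```bash
python3 -c "
from st import *
full();sc('u');pic('v')
f=dict(np.load('top0.npz'))
for h in halves(f):
    l=loc(h[2])
    if abs(l[0])<.1 and abs(l[1])<.14: print('half at start',l)"
```

```text
t 22.85 tcp [ 0.6626 -0.3199  0.3625] loc [0.0861 0.336 ] xyaw 6.23 z [-6.e-04  5.e-04 -1.e+00] F [0.3 1.6 0.5] w 0.0 q [ 0.78  0.71 -0.68  1.39  0.45  1.2   0.16]
tip [ 0.6625 -0.3199  0.1895] loc [0.086  0.3359] h over board 0.1495
fix twist x,y,z (units): [-0.0003  0.0002  0.0046]
sc stone? [365. 207.] 92 z.05 [ 0.0172 -0.0761] z.014 [-0.019  -0.1059]
sc stone? [221. 234.] 125 z.05 [-0.0658  0.2017] z.014 [-0.108   0.1922]
sc stone? [207. 250.] 151 z.05 [-0.0382  0.2392] z.014 [-0.0783  0.2324]
sc stone? [264. 295.] 213 z.05 [0.1109 0.1966] z.014 [0.0816 0.1866]
stone? [417. 139.] 207 [0.0761 0.1767]
stone? [453. 221.] 213 [-0.0757  0.2203]
stone? [433. 239.] 215 [-0.102   0.1814]
half [0.004  0.0157]
half [-0.0049  0.0914]
half [ 0.0099 -0.0865]
half at start [0.0042 0.0136]
half at start [-0.005   0.0913]
half at start [ 0.0103 -0.087 ]
```

View pics/v.png

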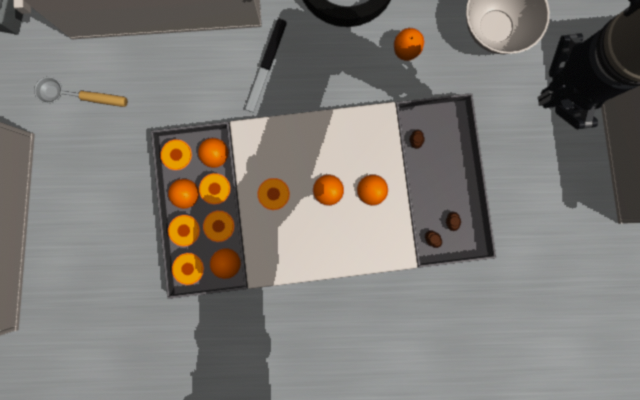

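The top view shows the stones at (417,139), (453,221) and (433,239), all in the empty tray, and the halves where they were. The arm is near the bin on the right, so I'll back it off a little before handing in.

{"method": "apply_moves", "body": {"dp": [[0,-0.2,-0.2],[0,-0.2,-0.2],[0,0,0],[0,0,0],[0,0,0]], "twist": [[0,0,0],[0,0,0],[0,0,0],[0,0,0],[0,0,0]], "jaw": [255,255,255,255,255]}}

```text
clock: 23.45
tcp_pos: [0.6571, -0.2651, 0.4105]
orientation: [-3.135, -0.183, 0.006]
contact_force: [0.1, 0.4, 0.5]
grip_width: -0.0002
```

```bash
python3 -c "
from st import *
full();sc('w');print(r.hand_in())"
```

```text
t 23.45 tcp [ 0.6571 -0.2651  0.4105] loc [0.086  0.2809] xyaw 6.7 z [-0.0037  0.001  -1.    ] F [0.1 0.4 0.5] w -0.0002 q [ 0.74  0.63 -0.71  1.42  0.41  1.25  0.12]
tip [ 0.6564 -0.265   0.2375] loc [0.0854 0.2807] h over board 0.1975
fix twist x,y,z (units): [-0.0007  0.0017  0.0085]
sc stone? [366. 208.] 84 z.05 [ 0.0186 -0.0767] z.014 [-0.0175 -0.1066]
sc stone? [427. 222.] 62 z.05 [ 0.1206 -0.1473] z.014 [ 0.092  -0.1823]
sc stone? [221. 234.] 126 z.05 [-0.0657  0.2018] z.014 [-0.1078  0.1922]
sc stone? [207. 250.] 151 z.05 [-0.038   0.2392] z.014 [-0.0781  0.2324]
sc stone? [264. 295.] 213 z.05 [0.1109 0.1966] z.014 [0.0817 0.1866]
the job is handed in; nothing more can be done
None
```

I swept all three peach stones with the closed fingers along their lanes and over the −y edge. All three now lie in the empty tray, and I handed the job in at about 23.5 s.

- **Stones:** the last scene and top pictures both show all three at rest in the empty tray. Two of them drifted up to 10 mm to one side while being pushed, so I re-centred the fingers behind them partway.
- **Halves:** they measure within about 0.5 mm of their starting places, except one. The middle one reads 2 mm off. I put that down to the arm's shadow at the start, because no push came near it.
- **Forces and clearance:** force readings at the end of each move stayed around 2 N or less. The arm was clear of everything at hand-in.

No checks failed. Positions from the two cameras agree to a few millimetres on the board, and to about 12 mm for the stones in the tray, where I assumed different heights for the two views.

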